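Gauge the strut tube's depth

TASK

Check the depth of the damper strut tube with the yellow collar: take the yellow-headed gauge rod out of the blue rack and lower it, head up, into that tube until it stands on the bottom, then let go of it. Lower it in gently rather than letting it fall, do not put it into the red-collared tube, and leave the red-headed rod in its place in the rack.

Things in the scene. Friction and masses are not known exactly. Their poses are not given: they have to be found in the camera images.
- yellow_rod: Loose gauge rod, 150 mm long, 0.15 kg: steel shaft 20 mm thick, yellow round grip head 26 mm thick on its top 50 mm; a black ring mark 90 mm above the foot comes level with the tube's rim when bottomed. Origin: centre of the foot (lower end); z along the rod to the head. Starts upright in an outer hole (28 mm wide, 40 mm deep, foot 10 mm above the bench) of a fixed blue rack.
- red_rod: Bystander: the same rod with a red head, upright in the rack's other outer hole, 140 mm from the yellow rod, its top 160 mm above the bench (carry the yellow rod round it or above it). Origin: centre of its foot; z up along it. The rack is a blue block 60 x 210 mm, 50 mm high, with three holes in a row, the middle one empty.
- yellow_tube: Upright dark steel strut tube with a yellow collar at its rim, closed at the bottom, fixed to the bench. Rim 102 mm above the bench; bore 44 mm wide, 90 mm deep (inner floor 12 mm above the bench). Outside: tube 52 mm, collar 64 mm, spring seat disc 88 mm wide at 42 to 47 mm height, foot plate 100 x 100 x 10 mm. Origin: on the bore's axis at bench level; z up.
- red_tube: Bystander: the same strut tube with a red collar, fixed to the bench elsewhere. Origin: on its axis at bench level; z up. Not to be used.

How it is judged:
At the end, for the whole second after the job is handed in: The yellow-headed rod stands head up on the floor of the yellow-collared tube (foot at most 20 mm above the bench, within 18 mm of the tube's axis, leaning at most 20 degrees), at rest and released; the red-headed rod is still in its hole (moved under 30 mm) (horizontal distance between yellow_rod and yellow_tube below 0.018 m and z of yellow_rod in the frame of yellow_tube below 0.02 m and angle between yellow_rod's own z axis and vertical below 0.35 rad and linear speed of yellow_rod below 0.02 m/s and distance of red_rod from where it was at the start of the episode below 0.03 m); the robot touches nothing.
It fails at once if the yellow rod falls down the tube (faster than 0.7 m/s inside it) (horizontal distance between yellow_rod and yellow_tube below 0.022 m and z of yellow_rod in the frame of yellow_tube below 0.1 m and linear speed of yellow_rod above 0.7 m/s).
It fails at once if the yellow rod is put into the red-collared tube (horizontal distance between yellow_rod and red_tube below 0.022 m and z of yellow_rod in the frame of red_tube below 0.08 m).
It fails at once if the red rod is taken out of its hole or knocked over (distance of red_rod from where it was at the start of the episode above 0.03 m).
It also fails if it takes over 40 s, if anything falls off the work surface, if the arm or the gripper's body presses on something with over 40 N, if the wrist force passes 120 N, or if a joint passes its speed limit or range.

ROBOT

A 6-joint arm with a two-finger parallel gripper is mounted at the origin on the work surface. World frame = base frame: x ahead of the robot, y to its left, z up, the work surface at z = 0. Lengths are in m, angles in rad, forces in N, time in s.
With the tool pointing down it reaches from about 0.35 to 0.85 m from the base axis. Payload 8.1 kg.
Tool frame: the origin (TCP) lies at the very end of the fingers, on their centre line; the grasp point (between the pads) lies manip.grasp_offset behind it (manip.grasp_offset is the distance from the TCP to the grasp point, in m); z points along the fingers, y is the line along which they close (so a half turn about z gives the same grasp; the last joint's range is limited). The gripper opens to 85 mm and grips with 20 to 120 N. Pads are 22 mm wide; open, the fingers measure 114 mm over their backs; the gripper's body (76 mm by 85 mm) begins 54 mm behind the grasp point. The pads swing forward as they close: fully open they stand 13 mm farther back than shut.
Start: joints at [-1.262, 0.13, 1.488, -0, 1.523, -0.085], TCP at [0.23, -0.554, 0.231] pointing down, gripper open.
Joint ranges: [-2.96, 2.96], [-0.89, 2.26], [0.02, 2.5], [-1.34, 4.48], [0, 2.73], [-2.66, 2.66]. Speed limits (rad/s): [2.39, 2.39, 2.79, 3.14, 3.14, 3.14].

INTERFACE

Orientations are given as a unit quaternion [w, x, y, z].
In Python, from station import manip gives the robot as it stands. The module is installed in compiled form; this text tells all that it offers.
- The arm moves only by the tool move_arm, never from a script. Its argument "rows" is a list that holds one entry, the list of rows, each a list of 7 numbers: the shift along the tool's x, y, z in mm, then the turn, a rotation vector about the tool's x, y, z in rad, then the finger opening in mm, from 0 to 85.4. A call has 1 to 12 rows; each row shifts and turns the commanded pose from where the row before left it, along the tool's axes as they then stand; what a row does not reach is not made up. A row lasts 1/10 s, in which the tool goes at most 50 mm and 8.59 degrees, less where a joint would pass 70% of its speed; a pose out of reach is approached as far as the arm can. A call is refused whole if a number of a shift passes 50 or a number of a turn 0.15, either way. A call with a gripper value outside its range is refused whole. The fingers move at their own pace and stop on an object; "newtons" is the grip in N (left out, the last holds). Time passes only in rows, so rows that do not move let the fingers close. It gives the time, the measured TCP pose, the force, the opening and the grip force at its end, in the units of the state.
- manip.get_obs(): the state, without advancing time (a new reading comes with each control period).
- manip.capture(name): name is "side" or "top" or "wrist"; returns a dict with "color" (420x560x3 uint8, blue, green, red), "range_z" (420x560 float32, m along the optical axis (not along the pixel's ray), 0 where there is no reading), "intrinsics" (3x3 intrinsics, pixels), "origin" and "orientation" of the camera in the world. Camera axes: x right, y down, z forward; pixel columns grow to the right and rows downward; lengths in m; the calibration is good to about 2 mm. A picture is of the moment at which its call begins.
- manip.sign_off(): hands the job in; it is judged then, once.
The state is a dict: "clock": time; "q": joint angles; "dq": joint speeds; "effort": joint torques, N m; "position": TCP position; "orientation": TCP orientation; "contact_force": force on the tool from outside, world axes, zero at the start; "ft_torque": the same for the moment, N m; "finger_gap": opening from 0.0 (shut) to 1.0 (fully open); "grip_force": force on a finger pad.
Only numpy, scipy, OpenCV 4.12 (cv2) and the standard library are available. Lean on these libraries where they do the work, as an engineer would, in place of code of your own. Each camera call takes 0.05 s, during which the arm holds its last target. There are 200 camera calls.

## Working session

There is one attempt and no reset: what is moved stays moved. The work goes in short steps, Python scripts to look and compute and a tool call to move; the robot and the scene stay as the last step left them, time stands still between calls to the robot, and variables do not carry over. Pictures are saved under pics/ and viewed, at most 10 in all, crops included, and the job is handed in when it is done.

Besides the shell and the picture viewer there is one more tool, called after "Call:" by a JSON object that holds its "fn" and its "kwargs". move_arm: Moves the arm, as the interface text tells. Its arguments: {"type":"object","properties":{"rows":{"type":"array"},"newtons":{"type":"number"}},"required":["rows"]}

```bash
mkdir -p pics; cat > h.py <<'E'
import numpy as np, cv2
from scipy.spatial.transform import Rotation as R
from station import manip
def rot(q): return R.from_quat([q[1],q[2],q[3],q[0]])
def pts(c):
    K=c["intrinsics"];z=c["range_z"];v,u=np.indices(z.shape)
    p=np.stack([(u-K[0,2])/K[0,0]*z,(v-K[1,2])/K[1,1]*z,z],-1)
    return p@rot(c["orientation"]).as_matrix().T+c["origin"]
def masks(c):
    h=cv2.cvtColor(c["color"],cv2.COLOR_BGR2HSV);H,S,V=h[...,0],h[...,1],h[...,2]
    s=(S>120)&(V>60)
    return dict(yellow=s&(H>18)&(H<36),red=s&((H<8)|(H>172)),blue=s&(H>95)&(H<130))
E
python3 - <<'E'
from h import *
o=manip.get_obs();print(o,manip.grasp_offset)
ims=[]
for n in("top","side"):
    c=manip.capture(n);P=pts(c);ims.append(c["color"]);print(n,c["origin"],c["orientation"])
    for k,m in masks(c).items():
        nn,l,s,ce=cv2.connectedComponentsWithStats(m.astype(np.uint8))
        for i in range(1,nn):
            if s[i,4]>30:
                q=P[(l==i)&(c["range_z"]>0)]
                if len(q): print(k,s[i],ce[i].round(),np.percentile(q,[2,50,98],axis=0).round(3).tolist())
cv2.imwrite("pics/a.png",ims[0]);cv2.imwrite("pics/b.png",ims[1])
E
```

```text
{'clock': 0.0, 'q': array([-1.26240195e+00,  1.31195163e-01,  1.48927889e+00,  2.86943460e-05,
        1.52299521e+00, -8.53933152e-02]), 'dq': array([ 0.00020491,  0.00167676, -0.00092916,  0.00027267, -0.00089447,
        0.00135516]), 'effort': array([-7.19413511e-04, -5.69397676e+01, -5.00554669e+01, -4.23502997e-04,
        1.49598968e-02, -3.99459248e-05]), 'position': array([ 0.23008002, -0.55353788,  0.23022434]), 'orientation': array([-9.34071452e-04,  9.80678651e-01,  1.95623370e-01, -9.01635524e-05]), 'contact_force': array([-1.30801769,  0.52628816, -1.09786231]), 'ft_torque': array([-0.0296503 , -0.01167985,  0.01833885]), 'grip_force': 0.0, 'finger_gap': 0.9969582029528582} 0.0187
top [0.44682525 0.00689381 1.14543671] [ 0.03024517 -0.70599674  0.70730602 -0.01928798]
yellow [  33    0   23   54 1146] [44. 26.] [[1.282, 1.007, -0.758], [1.395, 1.051, -0.748], [1.512, 1.097, -0.737]]
yellow [ 522    0   24   50 1094] [534.  25.] [[1.283, -1.093, -0.76], [1.387, -1.047, -0.749], [1.493, -1.003, -0.739]]
yellow [236  84   9   6  34] [240.  87.] [[0.839, 0.112, 0.033], [0.8
[... 3496 characters left out ...]
3, -0.176, 0.144], [0.536, -0.171, 0.162]]
red [234 194  31  27 367] [249. 210.] [[0.527, 0.069, 0.086], [0.544, 0.113, 0.1], [0.587, 0.129, 0.104]]
red [283 405  67  15 888] [315. 413.] [[0.178, 0.304, 0.016], [0.219, 0.335, 0.024], [0.256, 0.364, 0.027]]
blue [ 184   53  157  113 4704] [258. 107.] [[0.78, -0.533, 0.007], [0.863, -0.23, 0.048], [0.933, -0.068, 0.091]]
blue [326 129  64  48 981] [358. 153.] [[0.5, -0.349, 0.042], [0.525, -0.25, 0.05], [0.563, -0.151, 0.053]]
blue [   0  140  187  138 4678] [ 94. 205.] [[0.78, 0.069, 0.008], [0.861, 0.23, 0.049], [0.934, 0.404, 0.092]]
blue [167 190  21  18  48] [178. 199.] [[0.779, 0.073, 0.004], [0.782, 0.102, 0.007], [0.785, 0.133, 0.016]]
```

View pics/a.png

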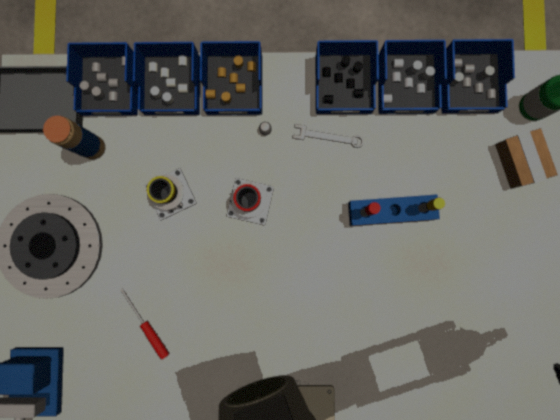

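View pics/b.png

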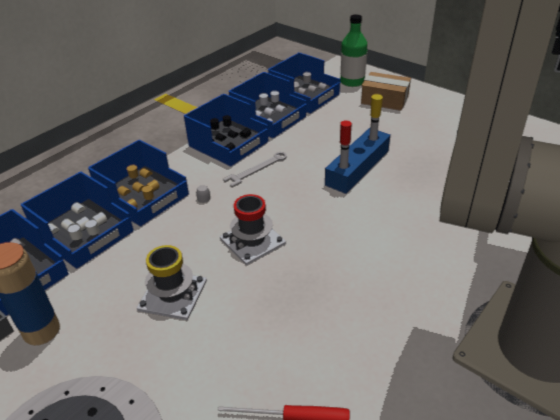

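Top view: the yellow rod's head is at (438,203), the red rod at (374,208), the yellow collar at (161,190) and the red collar at (246,198). In world coordinates the rod is at about (0.540, -0.321) and the tube at about (0.578, 0.300). I'll move above the rod.

Call:
{"fn": "move_arm", "kwargs": {"rows": [[[37.5,-9.6,0,0,0,0,85],[37.5,-9.6,0,0,0,0,85],[37.5,-9.6,0,0,0,0,85],[37.5,-9.6,0,0,0,0,85],[37.5,-9.6,0,0,0,0,85],[37.5,-9.6,0,0,0,0,85],[37.5,-9.6,0,0,0,0,85],[37.5,-9.6,0,0,0,0,85],[37.5,-9.6,0,0,0,0,85],[37.5,-9.6,0,0,0,0,85],[0,0,0,0,0,0,85],[0,0,0,0,0,0,85]]]}}

```text
clock: 1.3
position: [0.5399, -0.3207, 0.2305]
orientation: [-0.0, 0.98, 0.197, -0.001]
contact_force: [-0.8, -0.5, -0.4]
finger_gap: 1.0
grip_force: 0.0
```

```bash
cat > w.py <<'E'
from h import *
import sys
o=manip.get_obs();T=rot(o["orientation"])
print(o["clock"],o["position"],T.as_matrix().round(4).tolist(),o["q"].round(2),o["contact_force"])
c=manip.capture("wrist");P=pts(c)
for k,m in masks(c).items():
    nn,l,s,ce=cv2.connectedComponentsWithStats(m.astype(np.uint8))
    for i in range(1,nn):
        q=P[(l==i)&(c["range_z"]>0)]
        if len(q)>100:
            z=np.percentile(q[:,2],98);t=q[q[:,2]>z-.006]
            (cx,cy),r=cv2.minEnclosingCircle(t[:,:2].astype(np.float32))
            print(k,s[i],"z98",z.round(4),"circle",round(cx,4),round(cy,4),round(r,4),"tool offset mm",(T.inv().apply([cx-o["position"][0],cy-o["position"][1],0])*1000).round(1))
cv2.imwrite(sys.argv[1],c["color"])
E
python3 w.py pics/c.png
```

```text
1.3 [ 0.53991714 -0.32072796  0.2305262 ] [[0.9227, 0.3856, -0.0013], [0.3856, -0.9227, 0.0005], [-0.001, -0.0009, -1.0]] [-0.62  0.21  1.4  -0.    1.53  0.56] [-0.7959402  -0.51231944 -0.4211403 ]
yellow [ 269  186   37   49 1419] z98 0.1607 circle 0.5394 -0.323 0.0128 tool offset mm [-1.3  1.9 -0. ]
red [  64  130   68   41 1570] z98 0.1608 circle 0.5298 -0.1835 0.0131 tool offset mm [ 4.360e+01 -1.305e+02  1.000e-01]
blue [ 115   98  213  123 9889] z98 0.051 circle 0.5345 -0.2529 0.1084 tool offset mm [ 21.2 -64.7   0. ]
```

View pics/c.png

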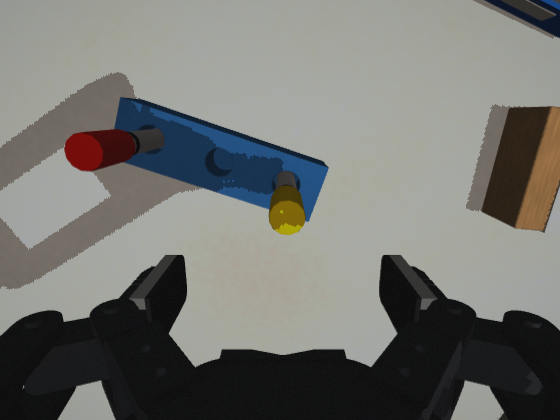

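The wrist view shows the yellow head at (287,215), centred between the open fingers; the red rod is well clear at (90,150). Next I descend and grip.

Call:
{"fn": "move_arm", "kwargs": {"rows": [[[-1,2,33,0,0,0,85],[0,0,40,0,0,0,85],[0,0,30,0,0,0,85],[0,0,10,0,0,0,85],[0,0,0,0,0,0,50],[0,0,0,0,0,0,20],[0,0,0,0,0,0,15],[0,0,0,0,0,0,15],[0,0,0,0,0,0,15],[0,0,0,0,0,0,15]]], "newtons": 50}}

```text
clock: 2.35
position: [0.5406, -0.3243, 0.1206]
orientation: [0.001, 0.981, 0.196, 0.001]
contact_force: [-1.4, 0.4, 6.2]
finger_gap: 0.291
grip_force: 48.8
```

Call:
{"fn": "move_arm", "kwargs": {"rows": [[[0,0,-10,0,0,0,15],[0,0,-20,0,0,0,15],[0,0,-20,0,0,0,15],[0,0,-30,0,0,0,15],[0,0,-40,0,0,0,15],[0,0,-40,0,0,0,15],[0,0,-25,0,0,0,15],[0,0,0,0,0,0,15]]]}}

```text
clock: 3.15
position: [0.5412, -0.3249, 0.3102]
orientation: [0.004, 0.981, 0.196, 0.003]
contact_force: [-0.2, -0.6, -1.3]
finger_gap: 0.292
grip_force: 49.4
```

```bash
python3 w.py pics/d.png; python3 -c "
from h import *
c=manip.capture('side');cv2.imwrite('pics/e.png',np.hstack([c['color'],c['color']])[:, :560])"
```

```text
3.15 [ 0.54124696 -0.32491805  0.3101773 ] [[0.9234, 0.3838, 0.0079], [0.3838, -0.9234, -0.0057], [0.0051, 0.0083, -1.0]] [-0.62  0.19  1.28 -0.    1.66  0.56] [-0.18040654 -0.62929951 -1.3264548 ]
yellow [ 249  231   69  107 5764] z98 0.3499 circle 0.5405 -0.3237 0.0132 tool offset mm [-0.2 -1.4 -0. ]
red [ 115  127   48   30 1115] z98 0.1608 circle 0.5296 -0.1836 0.0129 tool offset mm [  43.5 -134.9   -0.9]
blue [428   0  96  47 468] z98 0.0415 circle 0.7824 -0.4661 0.0631 tool offset mm [168.5 222.9   2.7]
blue [528   0  28  44 192] z98 0.0502 circle 0.808 -0.5291 0.0243 tool offset mm [168.  290.9   3.3]
blue [ 142  102  172  100 7164] z98 0.0512 circle 0.5352 -0.253 0.108 tool offset mm [ 22.  -68.8  -0.5]
```

View pics/e.png

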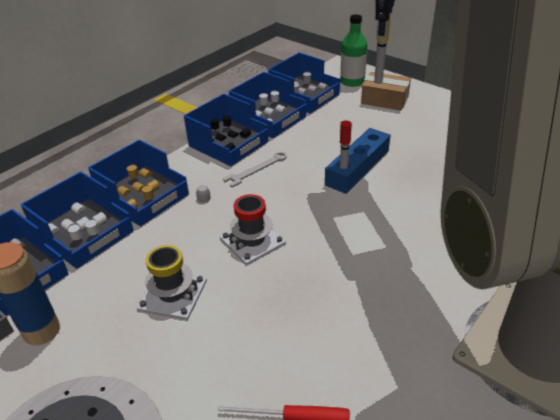

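Side view: the yellow rod hangs upright in the gripper at about (382,60), and the red rod is still in the rack at (345,135). I'll carry the yellow rod over to the tube with its foot at about 200 mm, above everything on the way.

Call:
{"fn": "move_arm", "kwargs": {"rows": [[[8,-16,0,0,0,0,15],[16,-33,0,0,0,0,15],[20,-41,0,0,0,0,15],[20,-41,0,0,0,0,15],[20,-41,0,0,0,0,15],[20,-41,0,0,0,0,15],[20,-41,0,0,0,0,15],[20,-41,0,0,0,0,15],[20,-41,0,0,0,0,15],[20,-41,0,0,0,0,15],[20,-41,0,0,0,0,15],[20,-41,0,0,0,0,15]]]}}

```text
clock: 4.45
position: [0.5685, 0.1885, 0.3009]
orientation: [-0.0, 0.981, 0.196, -0.002]
contact_force: [0.5, -0.8, -1.7]
finger_gap: 0.289
grip_force: 49.4
```

Call:
{"fn": "move_arm", "kwargs": {"rows": [[[20,-41,0,0,0,0,15],[16,-33,0,0,0,0,15],[10,-20,0,0,0,0,15],[4,-8,0,0,0,0,15],[0,0,0,0,0,0,15],[0,0,0,0,0,0,15]]]}}

```text
clock: 5.05
position: [0.5769, 0.2985, 0.3024]
orientation: [0.0, 0.981, 0.195, -0.001]
contact_force: [0.0, -0.1, -1.7]
finger_gap: 0.291
grip_force: 49.4
```

```bash
python3 w.py pics/f.png
```

```text
5.05 [0.57692483 0.29849569 0.30237169] [[0.9236, 0.3834, -0.0014], [0.3834, -0.9236, -0.0011], [-0.0018, 0.0005, -1.0]] [ 0.4   0.25  1.22 -0.    1.67  1.58] [ 0.0289905  -0.13225439 -1.73208886]
yellow [445   0  20  12 155] z98 0.0366 circle 0.8235 0.1944 0.0088 tool offset mm [187.8 190.6  -0.2]
yellow [504   0  29  26 440] z98 0.0373 circle 0.8429 0.1219 0.0141 tool offset mm [ 1.779e+02  2.651e+02 -2.000e-01]
yellow [480   9  23  23 388] z98 0.0549 circle 0.8144 0.1556 0.0116 tool offset mm [ 1.645e+02  2.230e+02 -2.000e-01]
yellow [253 145  60  57 830] z98 0.1028 circle 0.5793 0.3005 0.0318 tool offset mm [ 3.  -0.9 -0. ]
yellow [ 249  231   69  107 5766] z98 0.3421 circle 0.5759 0.2995 0.0136 tool offset mm [-0.6 -1.3  0. ]
red [ 406  228   61   56 1104] z98 0.1027 circle 0.56 0.0989 0.0325 tool offset mm [-92.2 177.8   0.2]
blue [360   0  51  24 244] z98 0.0417 circle 0.7824 0.2621 0.0307 tool offset mm [175.8 112.4  -0.3]
blue [426   0 107  82 656] z98 0.0497 circle 0.7992 0.2097 0.0153 tool offset mm [171.3 167.2  -0.2]
blue [537  40  23  41 157] z98 0.0506 circle 0.8068 0.071 0.0225 tool offset mm [ 1.251e+02  2.982e+02 -1.000e-01]
blue [  0 325  24  55 771] z98 0.0315 circle 0.3346 0.4689 0.2539 tool offset mm [-1.585e+02 -2.503e+02  2.000e-01]
```

View pics/f.png

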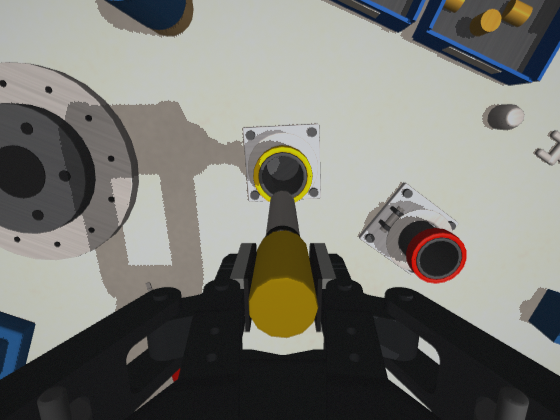

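The wrist view shows the yellow collar at (283,173), with the rod held upright just above it; the offset is about +3.5 mm in tool x. I'll correct that and lower most of the way.

Call:
{"fn": "move_arm", "kwargs": {"rows": [[[3.5,0.5,10,0,0,0,15],[0,0,25,0,0,0,15],[0,0,25,0,0,0,15],[0,0,20,0,0,0,15],[0,0,20,0,0,0,15],[0,0,20,0,0,0,15],[0,0,20,0,0,0,15],[0,0,15,0,0,0,15],[0,0,10,0,0,0,15],[0,0,0,0,0,0,15],[0,0,0,0,0,0,15]]]}}

```text
clock: 6.2
position: [0.5811, 0.3002, 0.1389]
orientation: [-0.0, 0.981, 0.195, 0.0]
contact_force: [-0.2, 0.0, -1.2]
finger_gap: 0.292
grip_force: 49.4
```

Call:
{"fn": "move_arm", "kwargs": {"rows": [[[0,0,5,0,0,0,15],[0,0,4,0,0,0,15],[0,0,3,0,0,0,15],[0,0,1,0,0,0,15],[0,0,0,0,0,0,15],[0,0,0,0,0,0,15]]]}}

```text
clock: 6.8
position: [0.5808, 0.3004, 0.1254]
orientation: [-0.0, 0.981, 0.196, 0.0]
contact_force: [-0.3, -0.0, -2.0]
finger_gap: 0.292
grip_force: 49.4
```

Call:
{"fn": "move_arm", "kwargs": {"rows": [[[0,0,2,0,0,0,15],[0,0,1,0,0,0,15],[0,0,1,0,0,0,15],[0,0,0,0,0,0,15],[0,0,0,0,0,0,15]]]}}

```text
clock: 7.3
position: [0.5813, 0.3006, 0.1226]
orientation: [-0.0, 0.981, 0.196, 0.001]
contact_force: [-1.9, 0.3, 5.5]
finger_gap: 0.291
grip_force: 50.3
```

The force has risen by 7.5 N, so the foot is on the floor. Now I release and retreat straight up.

Call:
{"fn": "move_arm", "kwargs": {"rows": [[[0,0,0,0,0,0,30],[0,0,0,0,0,0,40],[0,0,0,0,0,0,60],[0,0,0,0,0,0,60],[0,0,0,0,0,0,60],[0,0,-15,0,0,0,60],[0,0,-30,0,0,0,60],[0,0,-40,0,0,0,60],[0,0,-40,0,0,0,60],[0,0,-20,0,0,0,60],[0,0,0,0,0,0,60],[0,0,0,0,0,0,60]]]}}

```text
clock: 8.5
position: [0.581, 0.3005, 0.2673]
orientation: [-0.0, 0.981, 0.196, 0.001]
contact_force: [-0.5, 0.0, -0.6]
finger_gap: 0.703
grip_force: 0.0
```

```bash
python3 w.py pics/g.png | head -8
```

```text
8.5 [0.58099437 0.30045179 0.26729429] [[0.9234, 0.3837, 0.0015], [0.3837, -0.9235, 0.0007], [0.0016, -0.0, -1.0]] [0.4  0.26 1.27 0.   1.6  1.58] [-0.46005246  0.02766059 -0.6340221 ]
yellow [501   0  56  30 915] z98 0.0545 circle 0.814 0.1559 0.0117 tool offset mm [159.6 222.9   0.3]
yellow [ 251  154   65   66 2140] z98 0.1625 circle 0.5803 0.3021 0.013 tool offset mm [-0.  -1.8  0. ]
red [ 420  244   64   60 1166] z98 0.1025 circle 0.5797 0.1641 0.0993 tool offset mm [-5.350e+01  1.255e+02 -1.000e-01]
blue [379   0  45  21 221] z98 0.0416 circle 0.7822 0.2556 0.0248 tool offset mm [168.6 118.6   0.3]
blue [440   0 116  85 751] z98 0.0497 circle 0.7962 0.2094 0.0123 tool offset mm [163.8 166.6   0.3]
```

View pics/g.png

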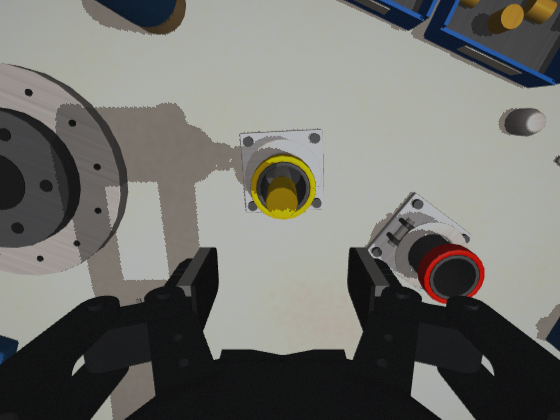

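The rod stands upright in the yellow tube: its head is at (282,197) in the image and its top at z = 0.1625 m, which is 12 mm floor + 150 mm rod. The gripper is clear, so I'll hand in.

```bash
python3 -c "
from station import manip
print(manip.sign_off())"
```

```text
the job is handed in; nothing more can be done
None
```

The yellow-headed rod stands head up on the floor of the yellow-collared tube, released, with its top at 162.5 mm. The red rod was still in the rack when last seen, and the job was handed in at about 8.5 s on the clock; sign-off returned no verdict.

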